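Ease the bare paper core off the roll holder's rod

ROBOT

A 6-joint arm with a two-finger parallel gripper is mounted at the origin on the work surface. World frame = base frame: x ahead of the robot, y to its left, z up, the work surface at z = 0. Lengths are in m, angles in rad, forces in N, time in s.
With the tool pointing down it reaches from about 0.25 to 0.8 m from the base axis. Payload 8.5 kg.
Tool frame: the origin (TCP) lies between the finger pads; the fingertips stand 11 mm ahead of it and the grasp point (between the pads) lies 8 mm behind it; z points along the fingers, y is the direction in which the jaws open and shut (so a half turn about z gives the same grasp; the last joint's range is limited). The gripper opens to 85 mm and grips with 20 to 120 N. Pads are 22 mm wide; open, the fingers measure 114 mm over their backs; the gripper's body (76 mm by 85 mm) begins 54 mm behind the grasp point. The pads swing forward as they close: fully open they stand 13 mm farther back than shut.
Start: joints at [-1.252, 0.238, -0.013, 1.319, 0, 1.571], TCP at [0.165, -0.499, 0.222] pointing down, gripper open.
Joint ranges: [-2.66, 2.66], [-1.03, 1.9], [-1.14, 1.46], [-1.82, 2.27], [-1.45, 1.34], [-3.14, 3.14]. Speed limits (rad/s): [2.22, 2.22, 2.79, 3.14, 3.14, 3.14].

INTERFACE

Orientations are given as a 3x3 rotation matrix whose columns are the frame's x, y, z axes.
In Python, from cell import observe, read_camera, manip gives the robot as it stands.
- The arm moves only by the shell command python3 -m crank 'ROWS' [FORCE]. ROWS is text: rows parted by semicolons, each of 5 numbers parted by spaces: the shift along the world's x, y, z each as a share of 30 mm, from -1 to 1, then the turn about the world's z as a share of 6 degrees, from -1 to 1, then the gripper command: -1 is fully open, 1 is shut, values between are in proportion. In form: x y z spin hand; .... A call has 1 to 10 rows; each row shifts and turns the commanded pose from where the row before left it; what a row does not reach is not made up. A row lasts 1/8 s, in which the tool goes at most 62.5 mm and 10.7 degrees, less where a joint would pass 70% of its speed; a pose out of reach is approached as far as the arm can. A call with a number of a shift or a turn outside -1 to 1 is refused whole. A call with a gripper value outside its range is refused whole. The fingers move at their own pace and stop on an object; FORCE is the grip in N (left out, the last holds). Time passes only in rows, so rows that do not move let the fingers close. It gives the time, the measured TCP pose, the force and the opening at its end, in the units of the state.
- observe(): the state, without advancing time (a new reading comes with each control period).
- read_camera(name): name is "scene" or "top" or "wrist"; returns a dict with "img" (480x640x3 uint8, red, green, blue), "fx", "fy", "cx", "cy" (pixels), "extrinsics" (4x4, takes a point from world to camera coordinates). Camera axes: x right, y down, z forward; pixel columns grow to the right and rows downward; lengths in m; the calibration is good to about 2 mm. A picture is of the moment at which its call begins. There is no depth.
- manip.close_job(): hands the job in, once; it reports no verdict.
The state is a dict: "time": time; "qpos": joint angles; "qd": joint speeds; "joint_efforts": joint torques, N m; "position": TCP position; "tcp_rot": TCP orientation; "wrist_force": force on the tool from outside, world axes, zero at the start; "torque": the same for the moment, N m; "opening": opening from 0.0 (shut) to 1.0 (fully open).
Only numpy, scipy, OpenCV 4.12 (cv2) and the standard library are available. Lean on these libraries where they do the work, as an engineer would, in place of code of your own. Each camera call takes 0.05 s, during which the arm holds its last target.

TASK

Take the bare wooden core with the red bands off the roll holder by easing it along the rod and over the open brass-tipped end, feeling your way so that it never binds hard on the rod: the rod may point a little to one side and up or down. Then lay it gently on its side in the empty wooden cradle, snug between the two ridges and about centred along them, and let go. Do not let the core drop or touch the desk, and leave the spare core and everything else where it is.

Things in the scene. Friction and masses are not known exactly. Their poses are not given: they have to be found in the camera images.
- holder: Roll holder fixed to the desk: dark steel foot 100 x 130 x 12 mm, round post and a dark round head 44 mm across, from y = +18 to y = -18 mm, top 152 mm above the desk. Origin: desk level under the post's axis. A steel rod of 16 mm diameter runs from the head roughly level and along the holder's -y, about 130 mm up, open brass tip about 185 mm from the origin. Core on rod: press with at most 12 N
- rod_ref (a point): Point on the rod's axis, 67 mm from the holder's origin towards its -y, 130 mm above the desk; axes as the holder's, NOT the rod's. The rod is turned about this point by unmeasured angles, up to 0.09 rad to either side and up to 0.06 rad up or down, so its tip, 118 mm farther on, is up to 11 mm to the side of the holder's -y line and up to 7 mm higher or lower. It is stiff and does not give: find its line by feel
- core_center (a point): Centre of the core to take off: light wooden sleeve, a red band at each end, 46 mm outer diameter, 36 mm long, bore 19 mm right through (1.5 mm of play round the rod), 40 to 90 g; y is its axis. It hangs loose on the rod, 60 to 74 mm from the holder's origin, 1.5 mm below the rod's axis, its axis up to 0.1 rad off the rod's. Free of the rod when over 203 mm from the holder's origin along -y
- cradle_empty: The empty cradle, fixed to the desk: dark wooden base 85 (x) x 66 (y) x 10 mm, origin at the centre of its underside; two ridges run along its y axis, each 12 mm wide, 19 mm high above the desk, their inner edges 28 mm apart (x = +14 and -14 mm); a grey pad lies between them. A core lies on the two inner edges with its axis along the cradle's y
- cradle_empty_seat (a point): Where the centre of a core lies when properly seated in the empty cradle: 37 mm above the desk, in the middle between the ridges; axes as the cradle's
- spare_center (a point): Centre of the spare core, dark wood with blue bands, of the same size, lying loose in the other, equal cradle, 37 mm above the desk; its y axis is its own axis. Leave it there
- mug: Blue mug, 80 mm across, 95 mm high, handle on its +y side; origin at the centre of its underside. Leave alone
- ink: Small amber jar with a black cap, 48 mm across, 60 mm high; origin at the centre of its underside. Leave alone
- notebook: Blue notebook 150 (x) x 210 (y) x 16 mm lying flat; origin at the centre of its underside. Leave alone
- brush: Dusting brush lying on the desk along its own x, about 200 mm long; leave alone
- clock: Wooden clock 50 (x) x 100 (y) x 85 mm; origin at the centre of its underside. Leave alone
- stamp_box: Cork-covered box 90 (x) x 130 (y) x 55 mm; origin at the centre of its underside. Leave alone
Mind the look-alikes: they are no part of the job. What is shaped like the part that bears core_center but purple is not meant.

How it is judged:
On the way:
1. the core has been drawn off the open end of the rod (its centre more than 203 mm from the holder's origin along the holder's -y) and is held up, its centre above 100 mm (y of core_center in the frame of holder below -0.203 m and height (world z) of core_center above 0.1 m), for 0.1 s.
At the end, for the whole second after the job is handed in: the core lies at rest and released in the empty cradle: its centre within 12 mm of the seat point (within 5 mm across the ridges, 4 mm below to 3 mm above in height), its axis within 0.15 rad of the cradle's y (horizontal distance between core_center and cradle_empty_seat below 0.012 m and x of core_center in the frame of cradle_empty_seat between -0.005 and 0.005 m and z of core_center in the frame of cradle_empty_seat between -0.004 and 0.003 m and angle between the y axis of core_center and the y axis of cradle_empty_seat, either way round below 0.15 rad and linear speed of core below 0.02 m/s and contact force between the fingers and core below 0.1 N); the robot touches nothing.
It fails at once if the core presses on the holder or its rod with more than 12 N (contact force between core and holder above 12 N).
It fails at once if the core touches the desk (contact force between core and table above 0.2 N).
It fails at once if the core is dropped or pressed hard into the cradle (more than 30 N) (contact force between core and cradle_empty above 30 N).
It fails at once if the arm or gripper knocks the holder with more than 15 N (contact force between any of the arm, the fingers and holder above 15 N).
It fails at once if the spare core or another thing on the desk is moved by more than 20 mm (distance of any of mug, ink, notebook, brush, clock, stamp_box, spare_center from where it was at the start of the episode above 0.02 m).
It also fails if it takes over 64 s, if anything falls off the work surface, if the arm or the gripper's body presses on something with over 40 N, if the wrist force passes 120 N, or if a joint passes its speed limit or range.

## Working session

There is one attempt and no reset: what is moved stays moved. The work goes in short steps, Python scripts to look and compute and a shell command to move; the robot and the scene stay as the last step left them, time stands still between calls to the robot, and variables do not carry over. Pictures are saved under pics/ and viewed, and the job is handed in when it is done.

```bash
ls; mkdir -p pics; python3 - <<'E'
from cell import observe, read_camera
import cv2,numpy as np
s=observe(); print({k:np.round(v,3).tolist() for k,v in s.items()})
for n in ("scene","top","wrist"):
    c=read_camera(n); cv2.imwrite(f"pics/{n}0.png",c["img"][:,:,::-1]); print(n,c["fx"],c["fy"],c["cx"],c["cy"],np.round(c["extrinsics"],4).tolist())
E
```

```text
pics
{'time': 0.0, 'qpos': [-1.252, 0.239, -0.014, 1.319, 0.0, 1.571], 'qd': [-0.001, 0.0, -0.0, 0.001, 0.002, -0.001], 'joint_efforts': [-0.003, -53.879, 34.644, 0.018, 0.0, 0.0], 'position': [0.164, -0.498, 0.221], 'tcp_rot': [[0.95, 0.313, -0.0], [0.313, -0.95, 0.001], [0.0, -0.001, -1.0]], 'wrist_force': [-0.324, -0.66, -0.037], 'torque': [-0.039, -0.049, 0.028], 'opening': 1.0}
scene 510.3839014627099 510.3839014627099 323.81925311726 242.9813148367413 [[-0.5976, 0.8018, -0.003, 0.3324], [0.5248, 0.3883, -0.7575, -0.2186], [-0.6062, -0.4543, -0.6529, 1.5661], [0.0, 0.0, 0.0, 1.0]]
top 563.052142409078 563.052142409078 317.24240863454463 239.4962095852904 [[0.0265, -0.9995, 0.0183, -0.0209], [-0.9856, -0.0292, -0.1665, 0.5601], [0.1669, -0.0136, -0.9859, 1.6076], [0.0, 0.0, 0.0, 1.0]]
wrist 421.1406686160341 421.1406686160341 322.7496665524768 240.03201486235218 [[0.3129, -0.9498, -0.0003, -0.5227], [-0.9118, -0.3005, 0.2798, -0.0353], [-0.2659, -0.0872, -0.96, 0.3783], [0.0, 0.0, 0.0, 1.0]]
```

View pics/scene0.png

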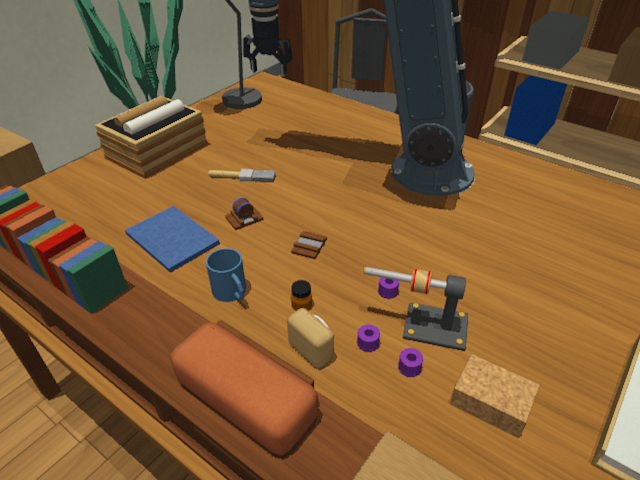

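View pics/top0.png

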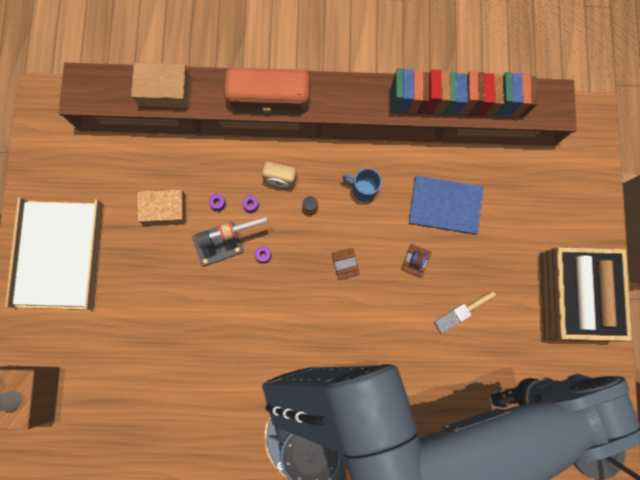

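View pics/wrist0.png

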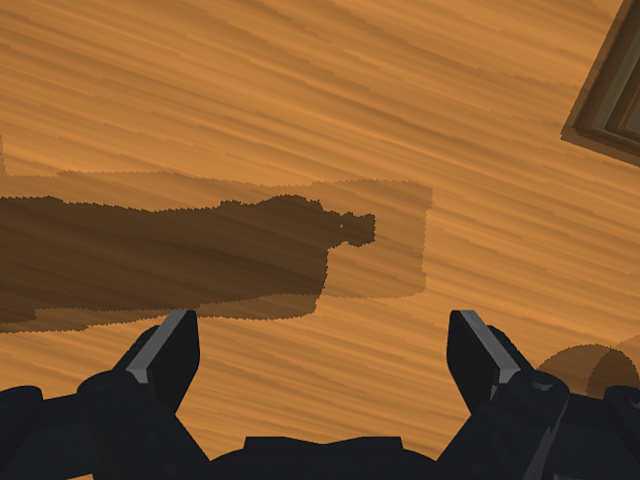

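The scene and top pictures show the holder, top (220,240) and scene (437,300). The core on its rod is pale wood with red bands, top (227,231) and scene (421,281). The empty cradle with the grey pad is at top (346,263) and scene (310,244). The three purple rings, top (217,202), (250,204) and (263,254), are decoys. The blue-banded spare sits in the other cradle at top (417,260). Next I'll check enlarged crops.

```bash
python3 - <<'E'
import cv2,numpy as np
t=cv2.imread("pics/top0.png"); s=cv2.imread("pics/scene0.png")
a=cv2.resize(t[200:275,180:280],(800,600),interpolation=cv2.INTER_CUBIC)
b=cv2.resize(s[250:355,355:495],(800,600),interpolation=cv2.INTER_CUBIC)
c=np.hstack([cv2.resize(t[240:290,320:370],(400,400),interpolation=cv2.INTER_CUBIC),cv2.resize(s[219:269,285:335],(400,400),interpolation=cv2.INTER_CUBIC)])
for n,i in zip("abc",(a,b,c)): cv2.imwrite(f"pics/crop_{n}.png",i)
E
```

```text
(no output)
```

View pics/crop_a.png

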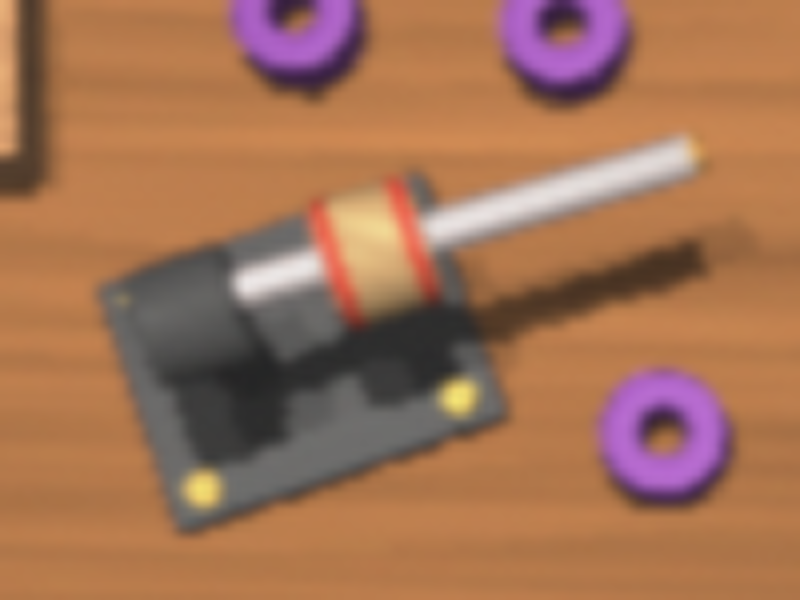

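View pics/crop_b.png

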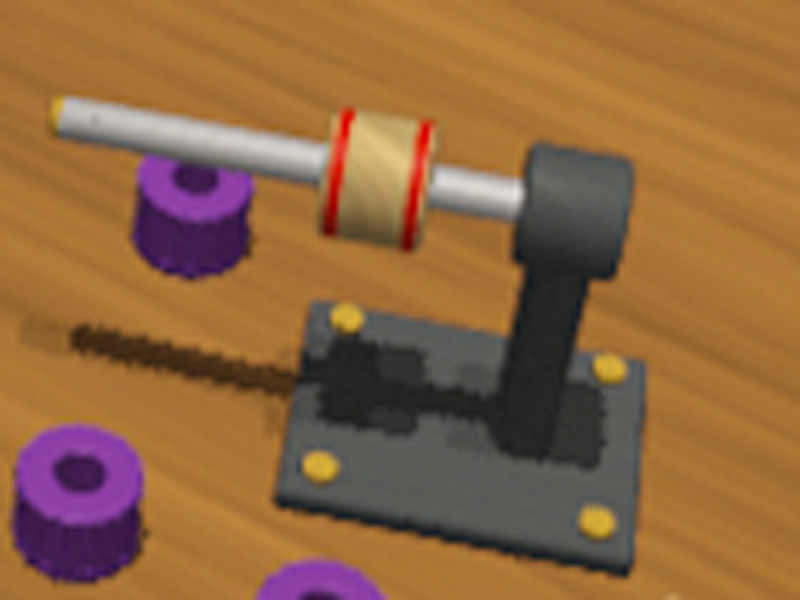

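View pics/crop_c.png

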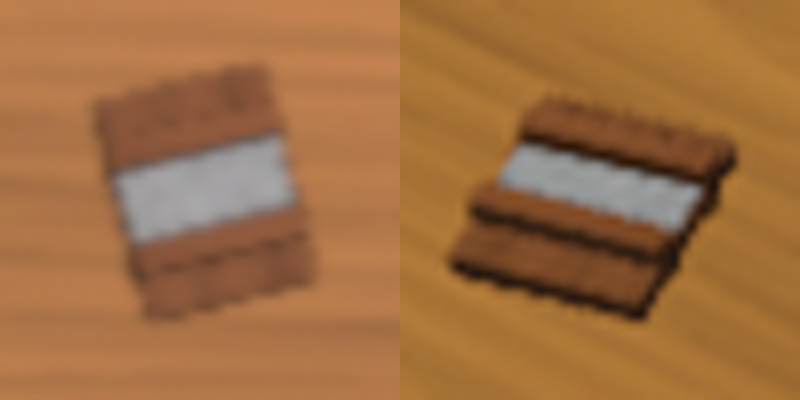

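```bash
cat > h.py <<'E'
import numpy as np
from scipy.optimize import least_squares
from cell import read_camera
C={n:read_camera(n) for n in ("top","scene")}
def proj(c,p):
    q=c["extrinsics"]@np.append(p,1); return np.array([c["fx"]*q[0]/q[2]+c["cx"],c["fy"]*q[1]/q[2]+c["cy"]])
def tri(d,z=None):
    f=lambda p:np.concatenate([proj(C[n],p)-d[n] for n in d]+([[ (p[2]-z)*1e4]] if z is not None else []))
    r=least_squares(f,[.4,.1,.1]); return r.x,np.sqrt(np.mean(r.fun**2))
def T(x,y): return np.array([(x+.5)/8-.5+180,(y+.5)/8-.5+200])
def S(x,y): k=800/140; return np.array([(x+.5)/k-.5+355,(y+.5)/k-.5+250])
def T2(x,y): return np.array([(x+.5)/8-.5+320,(y+.5)/8-.5+240])
def S2(x,y): x-=400; return np.array([(x+.5)/8-.5+285,(y+.5)/8-.5+219])
E
python3 - <<'E'
from h import *
P={}
def go(n,t,s):
    p,e=tri({"top":t,"scene":s}); P[n]=p; print(n,np.round(p*1000,1),round(e,2))
go("tip",T(697,150),S(54,115))
go("rodhead",T(243,285),S(520,197))
go("core",T(376,252),S(378,179))
go("bolt1",T(203,490),S(610,368))
go("bolt2",T(460,397),S(347,318))
go("c1",T(180,530),S(645,365))
go("c2",T(505,410),S(312,302))
go("c3",T(105,290),S(632,553))
for n,a in (("topc1",T(180,530)),("topc2",T(505,410)),("topc3",T(105,290)),("b1",T(203,490)),("b2",T(460,397)),("b4",T(122,300))):
    print(n,np.round(tri({"top":a},.014 if n[0]=='b' else .006 if n!="topc3" else .012)[0]*1000,1))
for n,a in (("sb1",S(610,368)),("sb2",S(347,318)),("sb3",S(320,466)),("sb4",S(597,522))):
    print(n,np.round(tri({"scene":a},.014)[0]*1000,1))
for n,t,s in (("p1",T2(115,175),S2(682,230)),("p2",T2(280,135),S2(498,183)),("p3",T2(298,205),S2(520,142)),("p4",T2(135,243),S2(705,183))):
    go(n,t,s)
print("pads c",np.mean([P[k] for k in("p1","p2","p3","p4")],0))
for n,a in (("o1",T2(97,103)),("o2",T2(268,65)),("o3",T2(316,282)),("o4",T2(150,318))):
    P[n]=tri({"top":a},.008)[0]; print(n,np.round(P[n]*1000,1))
print("cradle c",np.mean([P[k] for k in("o1","o2","o3","o4")],0))
for n,a in (("so1",S2(535,97)),("so2",S2(735,152)),("so3",S2(640,315)),("so4",S2(450,263))):
    P[n]=tri({"scene":a},.008)[0]; print(n,np.round(P[n]*1000,1))
print("cradle c",np.mean([P[k] for k in("so1","so2","so3","so4")],0))
E
```

```text
tip [603.1 139.1 127.7] 0.07
rodhead [548.5 294.9 135.2] 0.24
core [563.2 249.3 128.6] 0.08
bolt1 [492.1 325.4  15.2] 0.07
bolt2 [529.5 232.5  15.6] 0.02
c1 [477.5 334.1   9.6] 0.06
c2 [525.9 215.8  10.7] 0.05
c3 [566.1 368.5  12.4] 0.26
topc1 [477.9 335.1   6. ]
topc2 [526.5 216.6   6. ]
topc3 [566.6 367.4  12. ]
b1 [492.1 326.   14. ]
b2 [529.7 232.6  14. ]
b4 [562.7 360.4  14. ]
sb1 [491. 325.  14.]
sb2 [528.1 232.   14. ]
sb3 [598.7 259.8  14. ]
sb4 [561.7 353.1  14. ]
p1 [500.2 -55.7  15.3] 0.36
p2 [ 516.8 -116.7   15.1] 0.44
p3 [ 492.4 -125.8   10.8] 0.02
p4 [475.7 -64.4  13.2] 0.19
pads c [ 0.49626507 -0.09064771  0.01357607]
o1 [529.1 -50.1   8. ]
o2 [ 545.4 -114.     8. ]
o3 [ 464.1 -133.2    8. ]
o4 [448.9 -71.6   8. ]
cradle c [ 0.49683394 -0.09222552  0.008     ]
so1 [ 469.  -138.3    8. ]
so2 [452.5 -68.9   8. ]
so3 [532.6 -46.1   8. ]
so4 [ 548.8 -108.6    8. ]
cradle c [ 0.50070472 -0.0904873   0.008     ]
```

```bash
python3 -m crank '0.51 0.96 0.1 0.58 -1;0.51 0.96 0.1 0.58 -1;0.51 0.96 0.1 0.58 -1;0.51 0.96 0.1 0.58 -1;0.51 0.96 0.1 0.58 -1;0.51 0.96 0.1 0.58 -1;0.51 0.96 0.1 0.58 -1;0.51 0.96 0.1 0.58 -1;0.51 0.96 0.1 0.58 -1;0.51 0.96 0.1 0.58 -1' 20 && python3 -m crank '0.51 0.96 0 0.58 -1;0.51 0.96 0 0.58 -1;0.51 0.96 0 0.58 -1;0.51 0.96 0 0.58 -1;0.51 0.96 0 0.58 -1;0.51 0.96 0 0.58 -1;0.51 0.96 0 0.58 -1;0.51 0.96 0 0.58 -1;0.51 0.96 0 0.58 -1;0.51 0.96 0 0.58 -1'
```

```text
time: 1.5
position: [0.3179, -0.2095, 0.252]
tcp_rot: [[0.599, 0.8, 0.0], [0.8, -0.599, -0.0], [0.0, 0.0, -1.0]]
wrist_force: [-0.2, -0.6, 0.7]
opening: 0.999
time: 2.75
position: [0.4709, 0.0786, 0.2518]
tcp_rot: [[0.035, 0.999, -0.0], [0.999, -0.035, -0.0], [-0.0, -0.0, -1.0]]
wrist_force: [0.4, 0.6, 0.1]
opening: 1.001
```

```bash
python3 -m crank '0.51 0.95 0 0.6 -1;0.51 0.95 0 0.6 -1;0.51 0.95 0 0.6 -1;0.51 0.95 0 0.6 -1;0.51 0.95 0 0.6 -1;0.51 0.93 0 0.55 -1;0 0 0 0 -1;0 0 0 0 -1'; python3 - <<'E'
from cell import observe, read_camera
import cv2,numpy as np
c=read_camera("wrist"); cv2.imwrite("pics/w1.png",c["img"][:,:,::-1]); E=c["extrinsics"]; print(-E[:3,:3].T@E[:3,3], E[2,:3], observe()["qpos"])
np.save("w1.npy",E)
E
```

```text
time: 3.75
position: [0.562, 0.2476, 0.2516]
tcp_rot: [[-0.328, 0.945, -0.001], [0.945, 0.328, -0.001], [-0.0, -0.001, -1.0]]
wrist_force: [-0.5, -0.5, 0.4]
opening: 1.001
[0.53831034 0.31697417 0.40304926] [ 0.09234489 -0.26650993 -0.95939818] [ 4.14587210e-01  3.90010721e-01  2.82469143e-01  1.46394231e+00
 -1.64572690e-04  1.65173157e+00]
```

View pics/w1.png

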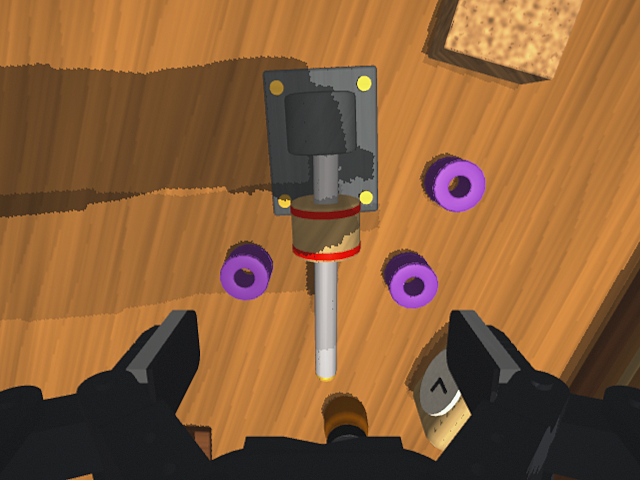

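The picture shows the core at (326,228) between red bands at rows 211 and 254. The rod runs down to its brass tip at (326,378), nearly parallel to the image columns. The purple rings lie clear of it. I'll enlarge and measure the edges.

```bash
python3 - <<'E'
import cv2
t=cv2.imread("pics/w1.png")
cv2.imwrite("pics/w1a.png",cv2.resize(t[140:270,270:385],None,fx=4.6,fy=4.6,interpolation=cv2.INTER_CUBIC))
cv2.imwrite("pics/w1b.png",cv2.resize(t[250:390,280:380],None,fx=4.2,fy=4.2,interpolation=cv2.INTER_CUBIC))
E
```

```text
(no output)
```

View pics/w1a.png

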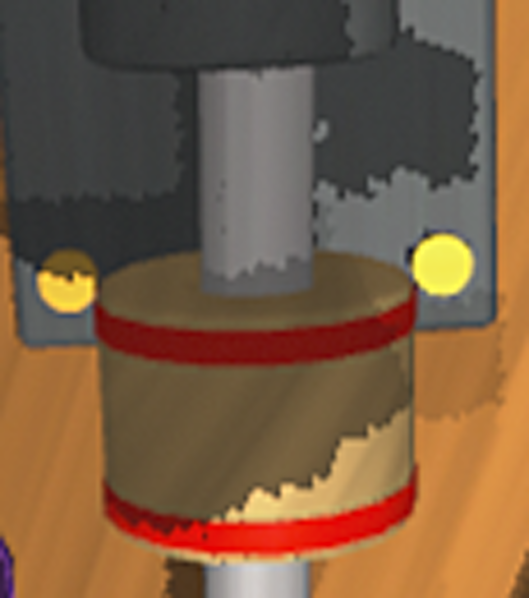

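View pics/w1b.png

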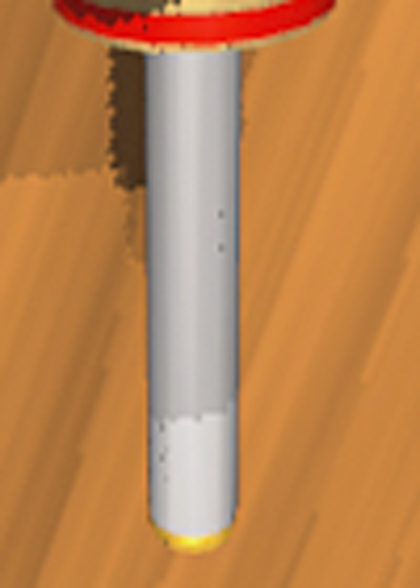

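```bash
python3 -m crank '0.04 0.06 -0.8 0 -1;0 0 -0.8 0 -1;0 0 -0.8 0 -1;0 0 -0.8 0 -1;0 0 -0.6 0 -1;0 0 -0.4 0 -1;0 0 -0.19 0 -1;0 0 0 0 -1;0 0 0 0 -1'; python3 - <<'E'
from cell import observe, read_camera
import cv2,numpy as np
c=read_camera("wrist"); cv2.imwrite("pics/w2.png",c["img"][:,:,::-1])
s=observe(); print(s["position"],s["wrist_force"],s["torque"])
E
```

```text
time: 4.92
position: [0.5639, 0.2498, 0.1209]
tcp_rot: [[-0.328, 0.945, 0.001], [0.945, 0.328, 0.0], [0.0, 0.001, -1.0]]
wrist_force: [-0.5, 0.3, -0.6]
opening: 1.002
[0.56386028 0.24984749 0.12084218] [-0.79925785 -0.63944301 -0.55960288] [-0.02463388  0.00282289 -0.01974592]
```

View pics/w2.png

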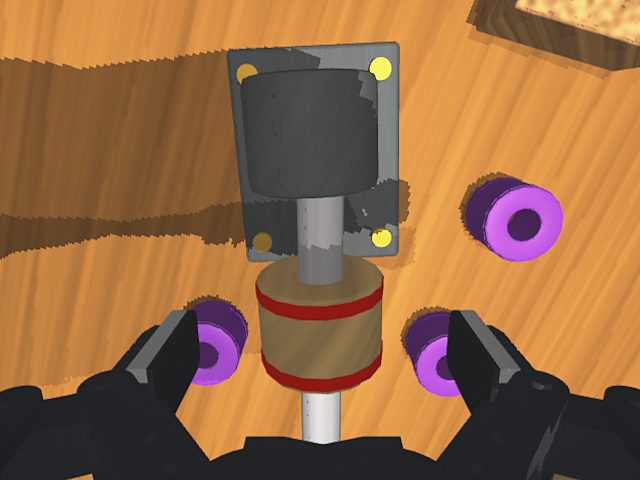

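The core silhouette, 256–383 at the top and 263–382 at the bottom, is centred near column 321. The jaws are centred at about 323.5, so the core is about 1 mm left. I'll shift and close to just short of contact, then look again.

```bash
python3 -m crank '-0.032 -0.011 0 0 -0.2;0 0 0 0 -0.2;0 0 0 0 -0.2;0 0 0 0 -0.2' 20; python3 - <<'E'
from cell import observe, read_camera
import cv2,numpy as np
c=read_camera("wrist"); i=c["img"][:,:,::-1]; cv2.imwrite("pics/w3.png",cv2.resize(i[180:460,180:470],None,fx=2.1,fy=2.1))
s=observe(); print(s["position"],s["wrist_force"],s["torque"],s["opening"])
E
```

```text
time: 5.48
position: [0.5626, 0.2494, 0.1202]
tcp_rot: [[-0.328, 0.945, -0.0], [0.945, 0.328, -0.0], [-0.0, -0.0, -1.0]]
wrist_force: [-0.2, -0.7, 0.7]
opening: 0.604
[0.56259987 0.24937987 0.12018233] [ 0.32426875 -0.53978286  0.03225447] [-0.02228216 -0.02857836 -0.02928042] 0.6045644816553707
```

View pics/w3.png

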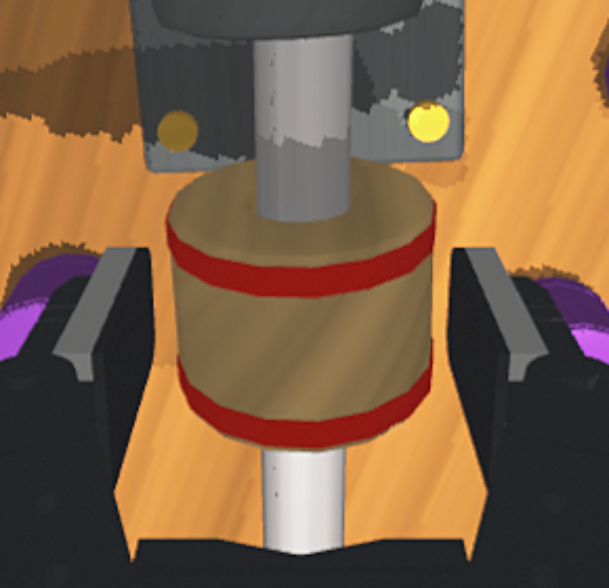

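```bash
python3 -m crank '0.013 0.004 0 0 -0.12;0 0 0 0 -0.08;0 0 0 0 -0.08' 20;  python3 -m crank '0 0 0 0 -0.05;0 0 0 0 -0.05'; python3 -m crank '0 0 0 0 -0.02;0 0 0 0 -0.02'
```

```text
time: 5.9
position: [0.563, 0.2495, 0.1202]
tcp_rot: [[-0.328, 0.945, -0.0], [0.945, 0.328, -0.0], [0.0, -0.0, -1.0]]
wrist_force: [-0.0, -0.0, 0.3]
opening: 0.538
time: 6.15
position: [0.563, 0.2495, 0.1202]
tcp_rot: [[-0.328, 0.945, -0.0], [0.945, 0.328, -0.0], [0.0, -0.0, -1.0]]
wrist_force: [0.5, 0.9, 1.1]
opening: 0.524
time: 6.4
position: [0.563, 0.2495, 0.1203]
tcp_rot: [[-0.328, 0.945, 0.0], [0.945, 0.328, 0.0], [-0.0, 0.0, -1.0]]
wrist_force: [-1.3, -1.2, 2.1]
opening: 0.518
```

```bash
python3 -m crank '0 0 0 0 0.05;0 0 0 0 0.05;0 0 0 0 0.05';python3 - <<'E'
from cell import observe, read_camera
import cv2,numpy as np
c=read_camera("wrist"); i=c["img"][:,:,::-1]; cv2.imwrite("pics/w4.png",cv2.resize(i[180:460,180:470],None,fx=2.1,fy=2.1))
s=observe(); print(s["position"],s["wrist_force"],s["torque"],s["opening"])
E
```

```text
time: 6.78
position: [0.563, 0.2495, 0.1203]
tcp_rot: [[-0.328, 0.945, 0.0], [0.945, 0.328, 0.0], [0.0, 0.0, -1.0]]
wrist_force: [-1.5, -0.8, 4.2]
opening: 0.518
[0.56298767 0.24950289 0.1202863 ] [-1.56461026 -0.35472473  3.40034648] [-0.07202703  0.19093514  0.03749652] 0.5127395851262719
```

View pics/w4.png

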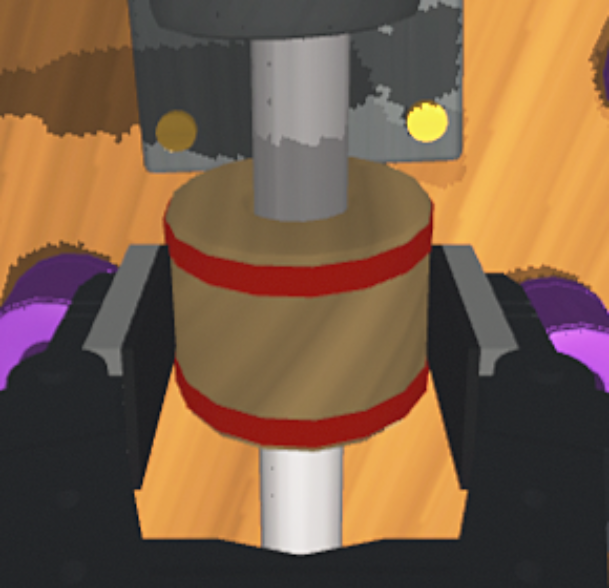

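The core is gripped, with about 4 N vertical load on the rod. I'll lift in small steps to unload it.

```bash
cat > o.py <<'E'
from cell import observe
import numpy as np
s=observe(); f=s["wrist_force"]; t=s["torque"]; R=s["tcp_rot"]
n=R[:,1]; u=-R[:,0]
print("t%.2f pos"%s["time"],np.round(s["position"]*1000,1),"Flat %.1f Falong %.1f Fz %.1f | Tn %.2f Tu %.2f Tz %.2f"%(f@n,f@u,f[2],t@n,t@u,t[2]),"op %.3f"%s["opening"], "u",np.round(u[:2],3))
E
python3 -m crank '0 0 0.02 0 0.05;0 0 0 0 0.05'>/dev/null; python3 o.py;python3 -m crank '0 0 0.02 0 0.05;0 0 0 0 0.05'>/dev/null; python3 o.py;python3 -m crank '0 0 0.02 0 0.05;0 0 0 0 0.05'>/dev/null; python3 o.py
```

```text
t7.08 pos [562.9 249.4 120.5] Flat 0.5 Falong 0.4 Fz 0.0 | Tn 0.00 Tu 0.01 Tz 0.01 op 0.514 u [ 0.328 -0.945]
t7.33 pos [562.9 249.5 121.3] Flat -0.2 Falong -0.3 Fz -0.7 | Tn 0.01 Tu 0.01 Tz 0.04 op 0.516 u [ 0.328 -0.945]
t7.58 pos [563.  249.5 122. ] Flat -0.3 Falong 0.2 Fz 0.1 | Tn 0.02 Tu 0.04 Tz -0.06 op 0.515 u [ 0.328 -0.945]
```

```bash
for i in 1; do python3 -m crank '0 0 0.015 0 0.05;0 0 0 0 0.05'>/dev/null; python3 o.py;python3 -m crank '0 0 0.015 0 0.05;0 0 0 0 0.05'>/dev/null; python3 o.py; python3 -m crank '0 0 0.015 0 0.05;0 0 0 0 0.05'>/dev/null; python3 o.py; done
```

```text
t7.83 pos [563.  249.5 122.5] Flat 0.3 Falong -0.2 Fz -0.5 | Tn 0.01 Tu -0.05 Tz -0.02 op 0.515 u [ 0.328 -0.945]
t8.07 pos [563.  249.5 122.9] Flat 0.0 Falong 0.9 Fz -1.2 | Tn 0.03 Tu 0.02 Tz -0.00 op 0.513 u [ 0.328 -0.945]
t8.32 pos [563.  249.5 123.3] Flat 0.6 Falong 0.1 Fz 0.3 | Tn -0.00 Tu 0.04 Tz -0.03 op 0.515 u [ 0.328 -0.945]
```

```bash
python3 -m crank '0 0 -0.047 0 0.05;0 0 0 0 0.05'>/dev/null; python3 o.py; python3 -m crank '0.082 -0.236 -0.005 0 0.05;0 0 0 0 0.05'>/dev/null; python3 o.py; python3 -m crank '0.082 -0.236 -0.005 0 0.05;0 0 0 0 0.05'>/dev/null; python3 o.py; python3 -m crank '0.082 -0.236 -0.005 0 0.05;0 0 0 0 0.05'>/dev/null; python3 o.py
```

```text
t8.57 pos [562.9 249.4 121.7] Flat 0.1 Falong 0.3 Fz -0.5 | Tn -0.05 Tu -0.00 Tz -0.00 op 0.514 u [ 0.328 -0.945]
t8.82 pos [565.6 241.8 121.8] Flat 0.0 Falong 0.4 Fz -1.4 | Tn -0.02 Tu -0.02 Tz 0.00 op 0.515 u [ 0.328 -0.945]
t9.07 pos [568.1 234.7 121.6] Flat 0.1 Falong -0.1 Fz -1.4 | Tn -0.07 Tu -0.05 Tz -0.01 op 0.514 u [ 0.328 -0.945]
t9.32 pos [570.5 227.7 121.5] Flat -0.1 Falong -0.2 Fz -0.5 | Tn 0.02 Tu -0.00 Tz -0.07 op 0.516 u [ 0.328 -0.945]
```

```bash
python3 -m crank '0.082 -0.236 -0.005 0 0.05;0 0 0 0 0.05'>/dev/null; python3 o.py; python3 -m crank '0.082 -0.236 -0.005 0 0.05;0 0 0 0 0.05'>/dev/null; python3 o.py; python3 -m crank '0 0 -0.02 0 0.05;0 0 0 0 0.05'>/dev/null; python3 o.py;python3 -m crank '0 0 -0.015 0 0.05;0 0 0 0 0.05'>/dev/null; python3 o.py
```

```text
t9.57 pos [573.  220.7 121.3] Flat -1.0 Falong -0.1 Fz 0.0 | Tn 0.09 Tu 0.06 Tz 0.04 op 0.512 u [ 0.328 -0.945]
t9.82 pos [575.5 213.6 121.2] Flat 0.4 Falong -0.1 Fz -1.1 | Tn -0.05 Tu -0.01 Tz -0.01 op 0.516 u [ 0.328 -0.945]
t10.07 pos [575.2 214.2 120.5] Flat -0.3 Falong 0.8 Fz -1.2 | Tn 0.05 Tu 0.01 Tz 0.01 op 0.517 u [ 0.328 -0.945]
t10.32 pos [575.2 214.2 120.1] Flat -0.2 Falong -0.2 Fz -0.8 | Tn 0.05 Tu 0.01 Tz -0.02 op 0.514 u [ 0.328 -0.945]
```

```bash
for k in 1; do python3 -m crank '0 0 -0.015 0 0.05;0 0 0 0 0.05'>/dev/null; python3 o.py;python3 -m crank '0 0 -0.015 0 0.05;0 0 0 0 0.05'>/dev/null; python3 o.py; done
```

```text
t10.57 pos [575.2 214.1 119.6] Flat 0.0 Falong 0.1 Fz -0.4 | Tn -0.00 Tu 0.01 Tz -0.00 op 0.516 u [ 0.328 -0.945]
t10.82 pos [575.3 214.1 119.2] Flat 0.1 Falong -0.8 Fz -0.7 | Tn 0.01 Tu 0.05 Tz -0.07 op 0.512 u [ 0.328 -0.945]
```

```bash
for k in 1; do python3 -m crank '0 0 -0.015 0 0.05;0 0 0 0 0.05'>/dev/null; python3 o.py;python3 -m crank '0 0 -0.015 0 0.05;0 0 0 0 0.05'>/dev/null; python3 o.py; done
```

```text
t11.07 pos [575.3 214.1 119.1] Flat -0.5 Falong 0.9 Fz 2.9 | Tn 0.04 Tu -0.11 Tz 0.01 op 0.512 u [ 0.328 -0.945]
t11.32 pos [575.4 214.1 119. ] Flat -2.9 Falong -0.2 Fz 6.0 | Tn 0.02 Tu -0.44 Tz -0.05 op 0.516 u [ 0.328 -0.945]
```

```bash
python3 -m crank '0 0 0.035 0 0.05;-0.019 -0.007 0.04 0 0.05;0 0 0 0 0.05'>/dev/null; python3 o.py; python3 -m crank '0.082 -0.236 -0.009 0 0.05;0 0 0 0 0.05'>/dev/null; python3 o.py; python3 -m crank '0.082 -0.236 -0.009 0 0.05;0 0 0 0 0.05'>/dev/null; python3 o.py;python3 -m crank '0.082 -0.236 -0.009 0 0.05;0 0 0 0 0.05'>/dev/null; python3 o.py
```

```text
t11.70 pos [574.6 213.8 120.4] Flat -0.5 Falong -0.5 Fz -0.5 | Tn -0.01 Tu -0.01 Tz -0.04 op 0.515 u [ 0.328 -0.945]
t11.95 pos [577.3 206.2 120.1] Flat 0.7 Falong 0.1 Fz -0.5 | Tn 0.03 Tu -0.02 Tz 0.00 op 0.514 u [ 0.328 -0.945]
t12.20 pos [579.8 199.1 120. ] Flat 0.1 Falong 1.0 Fz -1.2 | Tn 0.05 Tu 0.04 Tz 0.04 op 0.514 u [ 0.328 -0.945]
t12.45 pos [582.2 192.1 119.7] Flat 0.2 Falong 0.5 Fz -0.2 | Tn -0.00 Tu 0.04 Tz -0.00 op 0.515 u [ 0.328 -0.945]
```

```bash
python3 -m crank '0.025 0.009 0 0 0.05;0 0 0 0 0.05'>/dev/null; python3 o.py; python3 -m crank '0.013 0.004 0 0 0.05;0 0 0 0 0.05'>/dev/null; python3 o.py;  python3 -m crank '0.013 0.004 0 0 0.05;0 0 0 0 0.05'>/dev/null; python3 o.py
```

```text
t12.70 pos [582.9 193.1 119.8] Flat -0.3 Falong -0.8 Fz -0.0 | Tn -0.02 Tu -0.06 Tz -0.03 op 0.520 u [ 0.328 -0.945]
t12.95 pos [583.2 193.1 119.8] Flat -0.2 Falong 0.5 Fz -1.1 | Tn 0.03 Tu -0.01 Tz -0.00 op 0.519 u [ 0.328 -0.945]
t13.20 pos [583.6 193.2 119.8] Flat -0.2 Falong -0.0 Fz -0.5 | Tn 0.01 Tu 0.04 Tz 0.01 op 0.517 u [ 0.328 -0.945]
```

```bash
python3 -m crank '0.013 0.004 0 0 0.05;0 0 0 0 0.05'>/dev/null; python3 o.py; python3 -m crank '0.013 0.004 0 0 0.05;0 0 0 0 0.05'>/dev/null; python3 o.py
```

```text
t13.45 pos [583.9 193.3 119.7] Flat -0.3 Falong -1.1 Fz -0.2 | Tn 0.00 Tu -0.09 Tz 0.02 op 0.517 u [ 0.328 -0.945]
t13.70 pos [584.1 193.3 119.7] Flat -2.2 Falong -0.3 Fz 0.4 | Tn 0.12 Tu -0.49 Tz -0.11 op 0.514 u [ 0.328 -0.945]
```

```bash
python3 -m crank '-0.052 -0.018 0 0 0.05;0 0 0 0 0.05'>/dev/null; python3 o.py; python3 -m crank '0.084 -0.236 -0.009 0 0.05;0 0 0 0 0.05'>/dev/null; python3 o.py; python3 -m crank '0.084 -0.236 -0.009 0 0.05;0 0 0 0 0.05'>/dev/null; python3 o.py;python3 -m crank '0.084 -0.236 -0.009 0 0.05;0 0 0 0 0.05'>/dev/null; python3 o.py
```

```text
t13.95 pos [582.9 192.9 119.8] Flat 0.3 Falong -0.4 Fz -0.0 | Tn -0.04 Tu 0.04 Tz 0.06 op 0.513 u [ 0.328 -0.945]
t14.20 pos [585.6 185.1 119.5] Flat -0.3 Falong 0.4 Fz -1.8 | Tn -0.02 Tu 0.03 Tz -0.02 op 0.514 u [ 0.328 -0.945]
t14.45 pos [588.1 178.1 119.2] Flat -0.4 Falong 0.1 Fz -0.4 | Tn 0.05 Tu 0.03 Tz 0.03 op 0.518 u [ 0.328 -0.945]
t14.70 pos [590.6 171.1 118.9] Flat -0.1 Falong 0.2 Fz -0.3 | Tn 0.00 Tu -0.05 Tz 0.01 op 0.516 u [ 0.328 -0.945]
```

```bash
python3 -m crank '0.084 -0.236 -0.009 0 0.05;0 0 0 0 0.05'>/dev/null; python3 o.py; python3 - <<'E'
from cell import read_camera
import cv2
c=read_camera("wrist"); i=c["img"][:,:,::-1]; cv2.imwrite("pics/w5.png",i[100:460])
E
```

```text
t14.95 pos [593.1 164.  118.7] Flat 0.9 Falong 0.4 Fz 0.2 | Tn 0.01 Tu 0.01 Tz 0.03 op 0.517 u [ 0.328 -0.945]
```

View pics/w5.png

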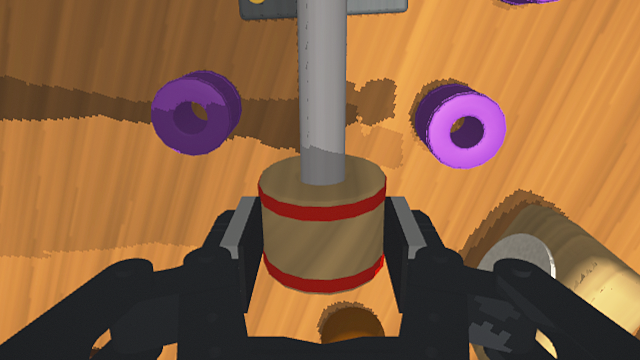

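```bash
python3 -m crank '0.084 -0.236 -0.009 0 0.05;0 0 0 0 0.05'>/dev/null; python3 o.py; python3 -m crank '0.084 -0.236 -0.009 0 0.05;0 0 0 0 0.05'>/dev/null; python3 o.py;python3 -m crank '0.084 -0.236 -0.009 0 0.05;0 0 0 0 0.05'>/dev/null; python3 o.py
```

```text
t15.25 pos [595.6 157.  118.4] Flat 0.6 Falong -0.1 Fz -1.0 | Tn -0.01 Tu 0.04 Tz 0.05 op 0.518 u [ 0.328 -0.945]
t15.50 pos [598.1 149.8 118.1] Flat -0.1 Falong 0.1 Fz -0.8 | Tn 0.00 Tu 0.01 Tz -0.02 op 0.519 u [ 0.328 -0.945]
t15.75 pos [600.6 142.7 117.8] Flat -0.5 Falong 0.5 Fz -1.1 | Tn 0.01 Tu -0.01 Tz 0.02 op 0.515 u [ 0.328 -0.945]
```

```bash
python3 -m crank '0.084 -0.236 -0.009 0 0.05;0 0 0 0 0.05'>/dev/null; python3 o.py; python3 -m crank '0.084 -0.236 -0.009 0 0.05;0 0 0 0 0.05'>/dev/null; python3 o.py;python3 -m crank '0.084 -0.236 -0.009 0 0.05;0 0 0 0 0.05'>/dev/null; python3 o.py
```

```text
t16.00 pos [603.2 135.7 117.6] Flat 0.2 Falong -0.3 Fz -0.4 | Tn -0.05 Tu -0.01 Tz -0.01 op 0.514 u [ 0.328 -0.945]
t16.25 pos [605.7 128.6 117.3] Flat 0.3 Falong -0.6 Fz -1.0 | Tn 0.02 Tu 0.05 Tz 0.03 op 0.514 u [ 0.328 -0.945]
t16.50 pos [608.2 121.5 117. ] Flat 0.6 Falong 0.4 Fz -0.3 | Tn -0.02 Tu -0.03 Tz 0.01 op 0.519 u [ 0.328 -0.945]
```

```bash
python3 -m crank '0.084 -0.236 -0.009 0 0.05;0 0 0 0 0.05'>/dev/null; python3 o.py; python3 -m crank '0.168 -0.472 0 0 0.05;0.168 -0.472 0 0 0.05;0 0 0 0 0.05'>/dev/null; python3 o.py; python3 - <<'E'
from cell import read_camera
import cv2,numpy as np
c=read_camera("wrist"); i=c["img"][:,:,::-1]; cv2.imwrite("pics/w6.png",i)
c=read_camera("scene"); i=c["img"][:,:,::-1]; cv2.imwrite("pics/s6.png",cv2.resize(i[200:350,280:480],None,fx=4,fy=4,interpolation=cv2.INTER_CUBIC))
E
```

```text
t16.75 pos [610.7 114.4 116.8] Flat -0.4 Falong -0.6 Fz -1.1 | Tn 0.01 Tu 0.02 Tz 0.01 op 0.515 u [ 0.328 -0.945]
t17.12 pos [621.1  85.2 116.8] Flat 0.1 Falong 0.6 Fz -0.2 | Tn 0.02 Tu 0.02 Tz -0.01 op 0.517 u [ 0.327 -0.945]
```

View pics/w6.png

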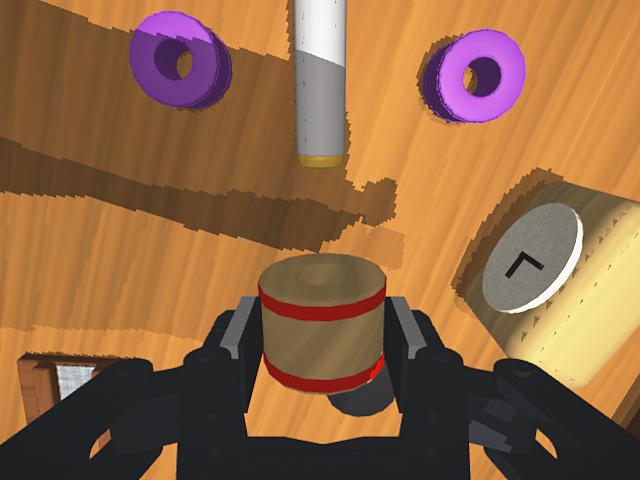

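View pics/s6.png

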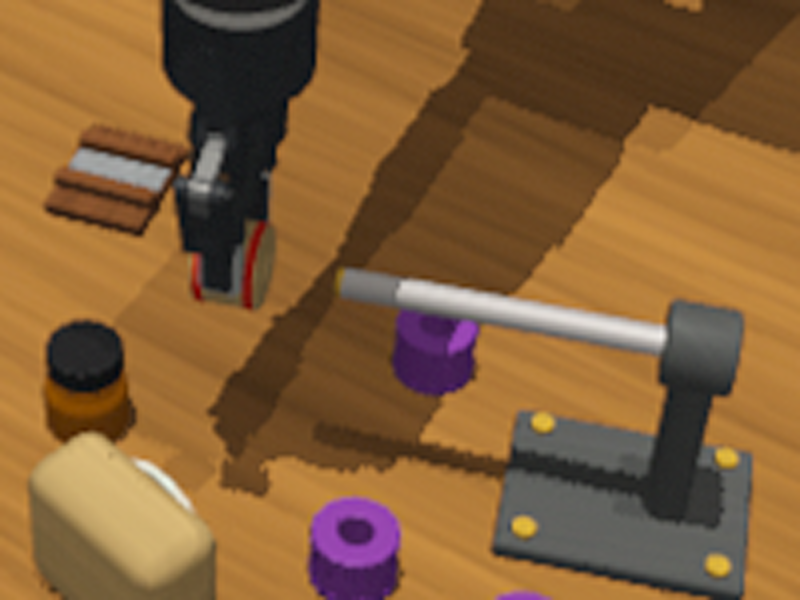

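The core is off the rod and held clear: the wrist view shows the rod tip at (320,165) and the core's end face at row 255. Now I'll fly up to a spot where the wrist camera sees the empty cradle.

```bash
python3 -m crank '0 0 0.5 0 0.05;-0.3 -0.6 0.5 -0.08 0.05;-0.4 -0.9 0 -0.1 0.05;-0.4 -0.9 0 -0.1 0.05;-0.4 -0.9 0 -0.1 0.05;-0.4 -0.9 0 -0.1 0.05;-0.4 -0.9 0 -0.1 0.05;-0.4 -0.9 0 -0.1 0.05;-0.4 -0.9 0 -0.1 0.05;-0.4 -0.9 0 -0.1 0.05'>/dev/null;python3 -m crank '-0.03 -0.33 0 0 0.05;0 0 0 0 0.05;0 0 0 0 0.05'; python3 o.py; python3 - <<'E'
from cell import read_camera
import cv2,numpy as np
c=read_camera("wrist"); i=c["img"][:,:,::-1]; cv2.imwrite("pics/w7.png",i); np.save("w7.npy",c["extrinsics"])
E
```

```text
time: 18.85
position: [0.515, -0.1567, 0.1471]
tcp_rot: [[-0.241, 0.971, 0.0], [0.971, 0.241, 0.0], [0.0, 0.0, -1.0]]
wrist_force: [0.6, -0.3, 0.4]
opening: 0.512
t18.85 pos [ 515.  -156.7  147.1] Flat 0.5 Falong 0.4 Fz 0.4 | Tn -0.03 Tu 0.01 Tz -0.01 op 0.512 u [ 0.241 -0.971]
```

View pics/w7.png

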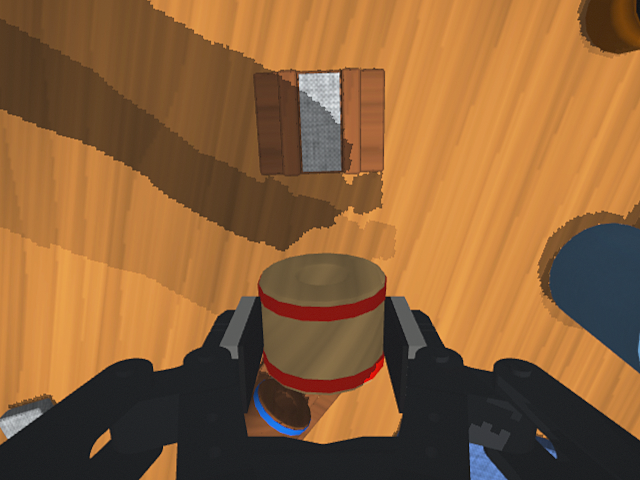

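The cradle is fully in view, its pad spanning columns 299–342 and rows 72–173. The gripped core is at (322,320). I'll enlarge the cradle for its edges.

```bash
python3 - <<'E'
import cv2
t=cv2.imread("pics/w7.png"); cv2.imwrite("pics/w7a.png",cv2.resize(t[60:185,245:395],None,fx=4.8,fy=4.8,interpolation=cv2.INTER_CUBIC))
E
```

```text
(no output)
```

View pics/w7a.png

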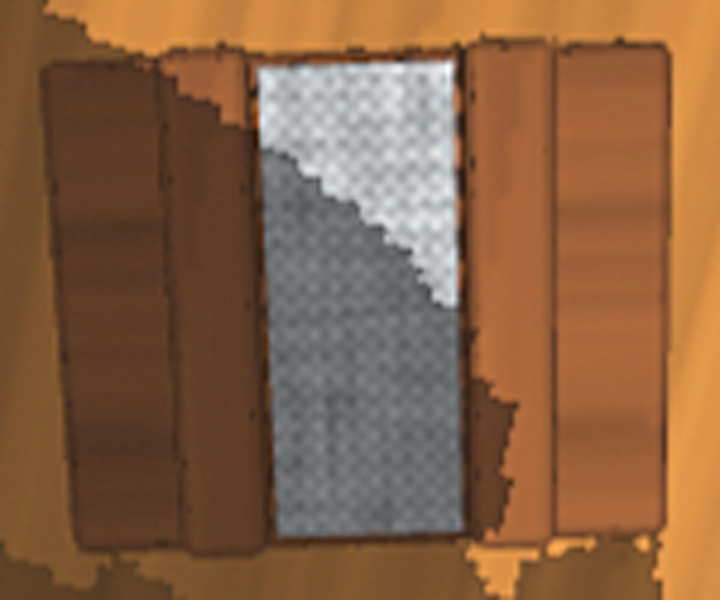

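```bash
python3 - <<'E'
from cell import read_camera, observe
import numpy as np
c=read_camera("wrist"); E=c["extrinsics"]; R=E[:3,:3]; o=-R.T@E[:3,3]
def ray(x,y,z):
    p=np.array([(x+.5)/4.8-.5+245,(y+.5)/4.8-.5+60]); d=R.T@np.array([(p[0]-c["cx"])/c["fx"],(p[1]-c["cy"])/c["fy"],1]); return (o+d*(z-o[2])/d[2])*1000
q={}
for n,a in dict(LoT=(158,50),LiT=(246,50),LoB=(183,552),LiB=(266,550),RiT=(470,42),RoT=(550,40),RiB=(470,545),RoB=(550,545)).items():
    q[n]=ray(*a,19e-3); print(n,np.round(q[n],1))
m=np.mean(list(q.values()),0); print("centre",m, "inner gap",np.linalg.norm(q["LiT"]-q["RiT"]),np.linalg.norm(q["LiB"]-q["RiB"]),"len",np.linalg.norm(q["LiT"]-q["LiB"]),np.linalg.norm(q["RoT"]-q["RoB"]))
T=(q["LoT"]+q["LiT"]+q["RiT"]+q["RoT"])/4;B=(q["LoB"]+q["LiB"]+q["RiB"]+q["RoB"])/4;d=B-T;print("axis deg",np.degrees(np.arctan2(d[1],d[0])))
for a,b in(("LiT","LiB"),("LoT","LoB"),("RiT","RiB"),("RoT","RoB")): d=q[b]-q[a]; print(a,np.degrees(np.arctan2(d[1],d[0])))
s=observe();Rt=s["tcp_rot"];v=m/1000-s["position"]; print("n,u offsets of centre from tcp",v@Rt[:,1]*1000,v@-Rt[:,0]*1000, s["position"])
E
```

```text
LoT [464.  -65.3  19. ]
LiT [475.  -62.6  19. ]
LoB [ 481.  -127.5   19. ]
LiB [ 492.  -124.5   19. ]
RiT [502.8 -54.7  19. ]
RoT [512.7 -52.   19. ]
RiB [ 519.1 -117.1   19. ]
RoB [ 529.8 -114.4   19. ]
centre [497.04039223 -89.7647674   19.        ] inner gap 28.854920065172333 28.098684736197036 len 64.18898707226309 64.71243769562707
axis deg -74.86701824348434
LiT -74.66597951493655
LoT -74.76571203869155
RiT -75.33731316147549
RoT -74.69890953247216
n,u offsets of centre from tcp -1.326616928126867 -69.07297720965737 [ 0.51499429 -0.15649653  0.14681404]
```

```bash
python3 -m crank '-0.207 0.74 0 0.07 0.05;-0.207 0.74 0 0.06 0.05;-0.207 0.74 0 0.06 0.05;0 0 -0.6 0 0.05;0 0 -0.9 0 0.05;0 0 -0.9 0 0.05;0 0 -0.5 0 0.05;0 0 -0.3 0 0.05;0 0 0 0 0.05;0 0 0 0 0.05'; python3 o.py; python3 - <<'E'
from cell import read_camera
import cv2,numpy as np
c=read_camera("wrist"); i=c["img"][:,:,::-1]; cv2.imwrite("pics/w8.png",cv2.resize(i[180:460,180:470],None,fx=2.1,fy=2.1))
c=read_camera("scene"); i=c["img"][:,:,::-1]; cv2.imwrite("pics/s8.png",cv2.resize(i[190:280,250:370],None,fx=6,fy=6,interpolation=cv2.INTER_CUBIC))
E
```

```text
time: 20.2
position: [0.4966, -0.0907, 0.0515]
tcp_rot: [[-0.259, 0.966, 0.001], [0.966, 0.259, -0.0], [-0.0, 0.001, -1.0]]
wrist_force: [-0.1, -0.4, -0.2]
opening: 0.515
t20.20 pos [496.6 -90.7  51.5] Flat -0.2 Falong 0.4 Fz -0.2 | Tn -0.00 Tu -0.04 Tz 0.03 op 0.515 u [ 0.259 -0.966]
```

View pics/w8.png

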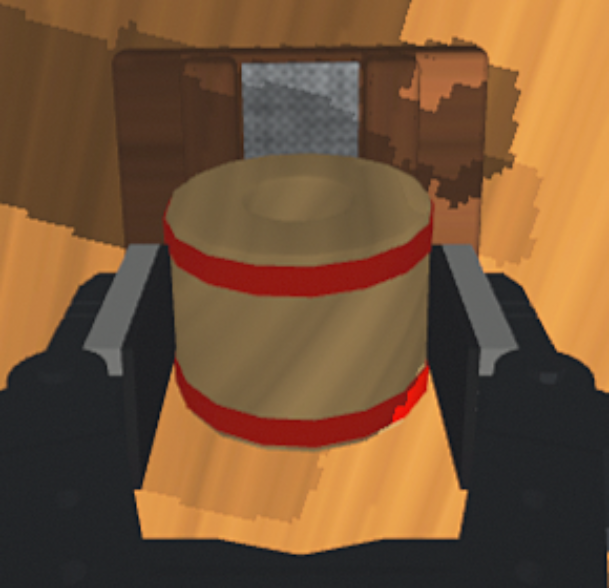

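View pics/s8.png

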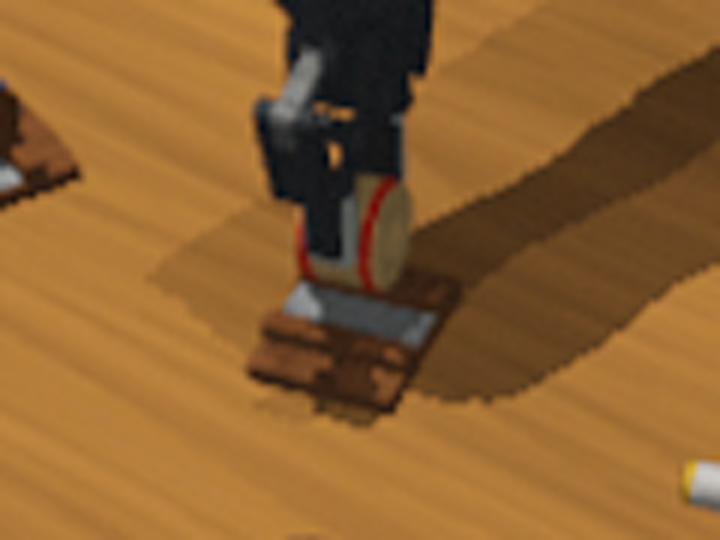

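The core sits centred over the cradle: pad 242–360, core 165–432 in the crop, centres within about 1 mm. I'll lower it by feel.

```bash
python3 -m crank '0 0 -0.3 0 0.05;0 0 -0.25 0 0.05;0 0 0 0 0.05;0 0 0 0 0.05'>/dev/null; python3 o.py; python3 -m crank '0 0 -0.05 0 0.05;0 0 0 0 0.05'>/dev/null; python3 o.py; python3 -m crank '0 0 -0.04 0 0.05;0 0 0 0 0.05'>/dev/null; python3 o.py
```

```text
t20.80 pos [496.  -90.6  34.2] Flat 0.3 Falong 0.2 Fz -0.1 | Tn -0.05 Tu 0.06 Tz 0.06 op 0.513 u [ 0.259 -0.966]
t21.05 pos [496.1 -90.7  32.8] Flat 0.2 Falong 0.6 Fz -1.2 | Tn -0.03 Tu 0.02 Tz 0.06 op 0.514 u [ 0.259 -0.966]
t21.30 pos [496.1 -90.6  31.6] Flat 0.4 Falong -0.0 Fz -0.7 | Tn 0.02 Tu -0.00 Tz -0.01 op 0.514 u [ 0.259 -0.966]
```

```bash
python3 -m crank '0 0 -0.03 0 0.05;0 0 0 0 0.05'>/dev/null; python3 o.py; python3 -m crank '0 0 -0.02 0 0.05;0 0 0 0 0.05'>/dev/null; python3 o.py; python3 -m crank '0 0 -0.02 0 0.05;0 0 0 0 0.05'>/dev/null; python3 o.py
```

```text
t21.55 pos [496.1 -90.7  30.6] Flat -0.0 Falong -0.0 Fz -1.2 | Tn -0.01 Tu 0.03 Tz -0.01 op 0.513 u [ 0.259 -0.966]
t21.80 pos [496.3 -90.6  30.2] Flat 1.2 Falong -0.4 Fz 0.2 | Tn -0.04 Tu 0.06 Tz -0.00 op 0.516 u [ 0.259 -0.966]
t22.05 pos [496.5 -90.7  29.7] Flat 1.6 Falong -0.7 Fz 2.2 | Tn 0.05 Tu 0.26 Tz 0.00 op 0.514 u [ 0.259 -0.966]
```

Contact is slightly on the left ridge (+1.6 N lateral), so I'll ease over +0.7 mm and continue.

```bash
python3 -m crank '0.023 0.006 0 0 0.05;0 0 0 0 0.05'>/dev/null; python3 o.py; python3 -m crank '0 0 -0.02 0 0.05;0 0 0 0 0.05'>/dev/null; python3 o.py
```

```text
t22.30 pos [496.6 -90.5  29.5] Flat -0.2 Falong -0.5 Fz 2.6 | Tn -0.00 Tu -0.12 Tz -0.01 op 0.516 u [ 0.259 -0.966]
t22.55 pos [496.7 -90.5  29.3] Flat -2.0 Falong -1.3 Fz 8.1 | Tn 0.10 Tu -0.26 Tz -0.03 op 0.511 u [ 0.259 -0.966]
```

```bash
python3 -m crank '0 0 0.015 0 0.03;0 0 0 0 0;0 0 0 0 -0.03;0 0 0 0 -0.06;0 0 0 0 -0.1;0 0 0 0 -0.15;0 0 0 0 -0.2;0 0 0 0 -0.3;0 0 0 0 -0.3'; python3 o.py; python3 - <<'E'
from cell import read_camera
import cv2,numpy as np
c=read_camera("wrist"); i=c["img"][:,:,::-1]; cv2.imwrite("pics/w9.png",cv2.resize(i[180:460,180:470],None,fx=2.1,fy=2.1))
E
```

```text
time: 23.68
position: [0.4968, -0.0905, 0.0293]
tcp_rot: [[-0.259, 0.966, -0.0], [0.966, 0.259, -0.0], [-0.0, -0.0, -1.0]]
wrist_force: [0.8, 0.6, -0.1]
opening: 0.651
t23.68 pos [496.8 -90.5  29.3] Flat 0.9 Falong -0.3 Fz -0.1 | Tn 0.01 Tu -0.00 Tz 0.04 op 0.651 u [ 0.259 -0.966]
```

View pics/w9.png

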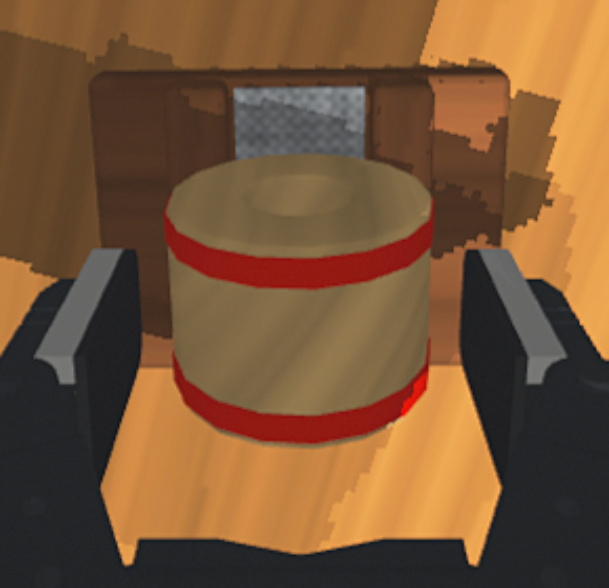

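Both pads are clear of the core and it rests in the groove. I'll open fully, lift, and check from the earlier viewing spot.

```bash
python3 -m crank '0 0 0.1 0 -0.5;0 0 0.3 0 -0.5;0 0 0.6 0 -0.5;0 0 0.9 0 -0.5;0 0 0.9 0 -1;0 0 0.9 0 -1;0 0 0.9 0 -1;0.2 -0.74 0 0 -1;0.2 -0.74 0 0 -1;0.2 -0.74 0 0 -1'>/dev/null; python3 -m crank '0 0 0 0 -1;0 0 0 0 -1'>/dev/null; python3 o.py; python3 - <<'E'
from cell import read_camera, observe
import cv2,numpy as np
c=read_camera("wrist"); i=c["img"][:,:,::-1]; cv2.imwrite("pics/w10.png",cv2.resize(i[20:220,220:420],None,fx=3,fy=3,interpolation=cv2.INTER_CUBIC))
E=c["extrinsics"];np.save("w10.npy",E)
c=read_camera("scene"); i=c["img"][:,:,::-1]; cv2.imwrite("pics/s10.png",cv2.resize(i[180:360,210:450],None,fx=3.3,fy=3.3,interpolation=cv2.INTER_CUBIC))
E
```

```text
t25.23 pos [ 514.5 -156.9  167.3] Flat -0.4 Falong -0.0 Fz 0.1 | Tn 0.02 Tu 0.02 Tz -0.04 op 0.997 u [ 0.259 -0.966]
```

View pics/w10.png

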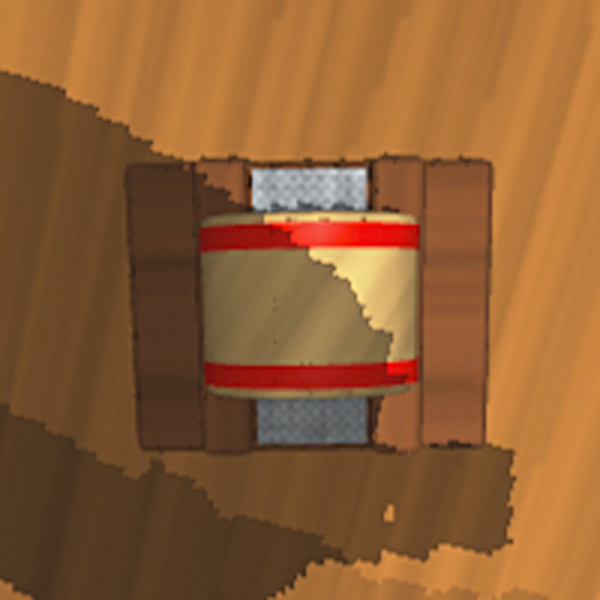

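View pics/s10.png

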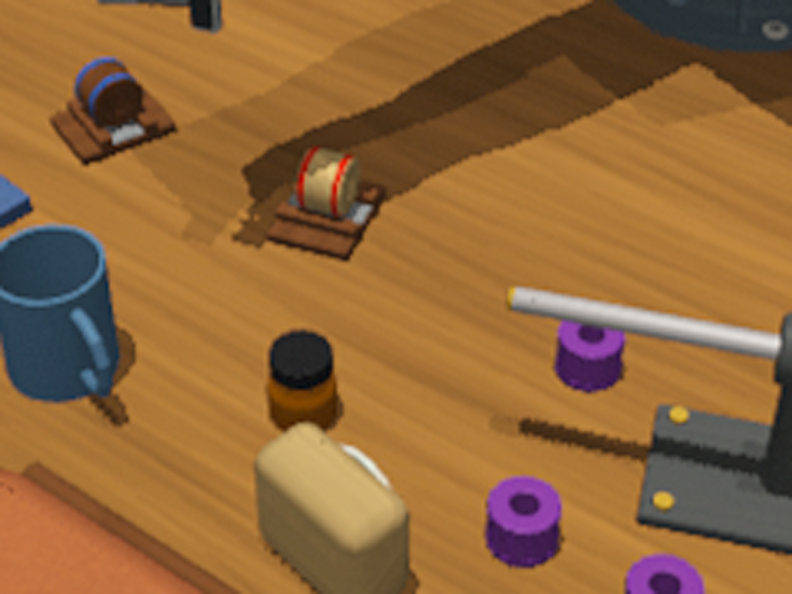

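The core lies between the ridges, at columns 202–419 against ridge outer edges 195–424. It is centred lengthwise: rows 212–398 against the cradle's 160–450. Everything else looks unmoved, so I'm handing in.

```bash
python3 -c "
from cell import manip; print(manip.close_job())"
```

```text
the job is handed in; nothing more can be done
None
```

I drew the red-banded core off the open end of the rod, laid it in the empty cradle, let go and handed the job in; no verdict was reported.

**On the rod:** I gripped it with 20 N and worked in steps of about 7.5 mm. Probing sideways and vertically showed the rod sloping down about 0.035 rad towards its tip. The highest forces I read were about 4 N at the first grip and 6.0 N vertical with 2.9 N sideways while probing. That is below the 12 N limit, though I only read forces at the end of each step.

**In the cradle:** The core touched the left ridge first, so I eased it 0.7 mm to the right. It seated with about 8 N vertical force (limit 30 N), and its centre was then about 37 mm above the desk, judged from the tool height.

**Last checks:** The last pictures show the core snug between the ridges. It is within about 1 mm of centre across and along them, and its axis is parallel by eye. The gripper was open and well clear, and the contact force was near zero. The spare core, mug, jar and clock looked unmoved. I did not look at the notebook, brush or stamp box again, but the arm never went near them. No check failed; the sideways estimates from the camera and by feel differed by about 0.5 mm, and I corrected this on the way.

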